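# Lock the bayonet knob of the indexing plate

### The arm

A 6-joint arm with a two-finger parallel gripper is mounted at the origin on the work surface. World frame = base frame: x ahead of the robot, y to its left, z up, the work surface at z = 0. Lengths are in m, angles in degrees, forces in N, time in s.
With the tool pointing down it reaches from about 0.3 to 0.75 m from the base axis. Payload 8.5 kg.
Tool frame: the origin (TCP) lies on the centre line of the jaws, within the pads' length; the fingertips stand 19 mm ahead of it and the grasp point (between the pads) is the TCP; z points along the fingers, x is the direction in which the jaws open and shut, and the axes are right-handed (so a half turn about z gives the same grasp; the last joint's range is limited). The gripper opens to 85 mm and grips with 20 to 120 N. Pads are 22 mm wide; open, the fingers measure 114 mm over their backs; the gripper's body (76 mm by 85 mm) begins 54 mm behind the grasp point. The pads swing forward as they close: fully open they stand 13 mm farther back than shut.
Start: joints at [-12.336, 21.807, 74.336, -0, 83.858, -12.336], TCP at [0.55, 0, 0.25] pointing down, gripper open.
Joint ranges: [-178.18, 178.18], [-50.72, 133.34], [12.68, 142.11], [-81.47, 261.47], [9.98, 163.14], [-165.26, 165.26]. Speed limits (degrees/s): [136.94, 136.94, 180, 180, 180, 180].

### API

Orientations are given as a 3x3 rotation matrix whose columns are the frame's x, y, z axes.
In Python, from rig import env, cams, order gives the robot as it stands.
- The arm moves only by the tool step_arm, never from a script. Its argument "steps" is a list of rows, each an object with "xyz": the shift along the tool's x, y, z normalised to -1 to 1, where 1 is 0.04 m, a list of three; "turn": the turn, a rotation vector about the tool's x, y, z normalised to -1 to 1, where 1 is 0.08 rad, a list of three; "gripper": the gripper command: -1 is shut, 1 is fully open, values between are in proportion. A call has 1 to 20 rows; each row shifts and turns the commanded pose from where the row before left it, along the tool's axes as they then stand; what a row does not reach is not made up. A row lasts 1/12 s, in which the tool goes at most 41.7 mm and 7.16 degrees, less where a joint would pass 70% of its speed; a pose out of reach is approached as far as the arm can. A call with a number of a shift or a turn outside -1 to 1 is refused whole. A call with a gripper value outside its range is refused whole. The fingers move at their own pace and stop on an object; "squeeze" is the grip in N (left out, the last holds). Time passes only in rows, so rows that do not move let the fingers close. It gives the time, the measured TCP pose, the force and the opening at its end, in the units of the state.
- env.observe(): the state, without advancing time (a new reading comes with each control period).
- cams.get_image(name): name is "scene" or "side" or "wrist"; returns (picture, depth): 420x560x3 uint8, red, green, blue; 420x560 float32, m along the optical axis (not along the pixel's ray), 0 where there is no reading.
- cams.camera_info(name): a dict with "fx", "fy", "cx", "cy" (pixels), "extrinsics" (4x4, takes a point from camera to world coordinates). Camera axes: x right, y down, z forward; pixel columns grow to the right and rows downward; lengths in m; the calibration is good to about 2 mm. A picture is of the moment at which its call begins: read the wrist's pose just before it. camera_info takes no time and is no camera call; for the wrist camera it gives the pose at the moment of the call.
- order.close_job(): hands the job in, once; it reports no verdict.
The state is a dict: "time_s": time; "q": joint angles; "qvel": joint speeds; "joint_efforts": joint torques, N m; "position": TCP position; "tool_rot": TCP orientation; "ft_force": force on the tool from outside, world axes, zero at the start; "wrist_torque": the same for the moment, N m; "grip_width": finger opening in m.
Only numpy, scipy, OpenCV 4.12 (cv2) and the standard library are available. Lean on these libraries where they do the work, as an engineer would, in place of code of your own. Each camera call takes 0.05 s, during which the arm holds its last target. There are 200 camera calls.

### The job

Lock the indexing plate: take the larger brass knob, the one on the square steel plate, push it all the way in against its spring, turn it a quarter turn clockwise (seen from above) to its stop, and release it so that it rises into its locked seat. Leave the smaller brass knob on the round base as it is.

Things in the scene. Friction and masses are not known exactly. Their poses are not given: they have to be found in the camera images.
- knob_grip (a point): On the axis of the larger brass knob at the centre of a fixed square plate (120x120x15 mm). Knurled skirt 56 mm across with flat top; on it an upright bar, 54 long, 14 wide, 28 high. Point: 18 mm above the skirt's top, 10 below the bar's top, 82 above the table when out. x along the bar, y across it, z up; moves with the knob. Steel claws, 36 mm high, reach 41 mm from the axis below the skirt.
- knob_press (a joint): How far the larger knob is pushed straight down, m: 0 out (start), 0.012 hard stop. A spring lifts it with about 5 N at 0, 11 N at 0.012. It turns only at 0.009 or deeper, where its two lugs (in line with the bar) pass under the fixed claws. Released at full turn it rises to its locked seat at about 0.005; released part-way round it stays at 0.009, not locked.
- knob_turn (a joint): Turn of the larger knob, rad, growing clockwise seen from above: 0 to 0.08 at the start (unlocked), hard stop at 1.5 (a quarter turn). The seat opens from about 1.3. Turning takes little effort, under 0.15 N m, once pushed in.
- small_knob_end (a point): One top end of the grip bar of the smaller brass knob, which must stay as it is: skirt 34 mm across, bar 32 mm long and 9 mm wide, its top 50 mm above the table, on a fixed round steel base 90 mm across. The point lies 16 mm from the knob's axis; its x points from the axis to this end, z up.
Not all that is in view belongs to the job. What is shaped like the part that bears knob_grip but turquoise is not meant.

How it is judged (in metres and radians):
On the way:
1. the knob is pushed in before it is turned (value of joint knob_press above 0.008 m and value of joint knob_turn below 0.35 rad), for 0.05 s.
At the end, for the whole second after the job is handed in: The larger knob is turned clockwise by more than 1.25 rad, has risen into its locked seat (pressed-in depth about 5 mm, between 3 and 7.5 mm) and is at rest (value of joint knob_turn above 1.25 rad and value of joint knob_press between 0.003 and 0.0075 m and velocity of joint knob_turn between -0.1 and 0.1 rad/s and velocity of joint knob_press between -0.01 and 0.01 m/s); the robot touches nothing.
It fails at once if the smaller knob is turned (its bar's end moves more than 8 mm) (distance of small_knob_end from where it was at the start of the episode above 0.008 m).
It also fails if it takes over 35 s, if anything falls off the work surface, if the arm or the gripper's body presses on something with over 40 N, if the wrist force passes 120 N, or if a joint passes its speed limit or range.

## Working session

There is one attempt and no reset: what is moved stays moved. The work goes in short steps, Python scripts to look and compute and a tool call to move; the robot and the scene stay as the last step left them, time stands still between calls to the robot, and variables do not carry over. Pictures are saved under pics/ and viewed, about 8 in all and at most 12, crops included, and the job is handed in when it is done.

Besides the shell and the picture viewer there is one more tool, called by a JSON object that holds its "method" and its "body". step_arm: Moves the arm, as the interface text tells. Scaled input: -1 to 1 covers 0.04 m each way for a shift and 0.08 rad each way for a turn. Its arguments: {"type":"object","properties":{"steps":{"type":"array"},"squeeze":{"type":"number"}},"required":["steps"]}

```bash
mkdir -p pics; python3 - <<'E'
from rig import env,cams
import cv2,numpy as np
for n in ("scene","side"):
    im,d=cams.get_image(n); i=cams.camera_info(n)
    cv2.imwrite(f"pics/{n}0.png",im[...,::-1]); np.savez(f"pics/{n}0.npz",im=im,d=d,E=i["extrinsics"],K=[i["fx"],i["fy"],i["cx"],i["cy"]])
    print(n,i)
s=env.observe();print(s)
E
```

```text
scene {'fx': 460.8644004702501, 'fy': 460.8644004702501, 'cx': 272.32665014523394, 'cy': 208.52308048107253, 'extrinsics': array([[ 0.86697867,  0.42257247, -0.26415999,  0.7369965 ],
       [ 0.49816997, -0.72083907,  0.48188973, -0.44867034],
       [ 0.01321649, -0.54938469, -0.83546501,  0.84890502],
       [ 0.        ,  0.        ,  0.        ,  1.        ]])}
side {'fx': 537.7407741788622, 'fy': 537.7407741788622, 'cx': 275.9473073463806, 'cy': 205.07621074495893, 'extrinsics': array([[ 0.96327936, -0.16967621,  0.20809337,  0.2722316 ],
       [-0.26819363, -0.645118  ,  0.71546834, -0.75765129],
       [ 0.01284682, -0.7450052 , -0.66693493,  0.78626452],
       [ 0.        ,  0.        ,  0.        ,  1.        ]])}
{'time_s': 0.1, 'q': array([-1.23376444e+01,  2.18369435e+01,  7.43794214e+01,  9.88870180e-04,
        8.38584623e+01, -1.23361056e+01]), 'qvel': array([ 0.06979806, -0.11352628, -0.18411596, -0.07603792, -0.0126635 ,
        0.08965761]), 'joint_efforts': array([ 3.76895419e-03, -4.49219084e+01, -2.31655884e+01, -2.33104493e-04,
        3.63802450e-03,  7.57992581e-06]), 'position': array([5.49760114e-01, 3.64381229e-05, 2.49781077e-01]), 'tool_rot': array([[ 9.99999190e-01, -2.89043086e-05, -1.27215410e-03],
       [-2.85280071e-05, -9.99999956e-01,  2.95815797e-04],
       [-1.27216259e-03, -2.95779266e-04, -9.99999147e-01]]), 'ft_force': array([ 0.62957518, -0.29068717, -0.02709579]), 'wrist_torque': array([-0.0320707 ,  0.03361035, -0.02694133]), 'grip_width': 0.08550593001130788}
```

View pics/scene0.png

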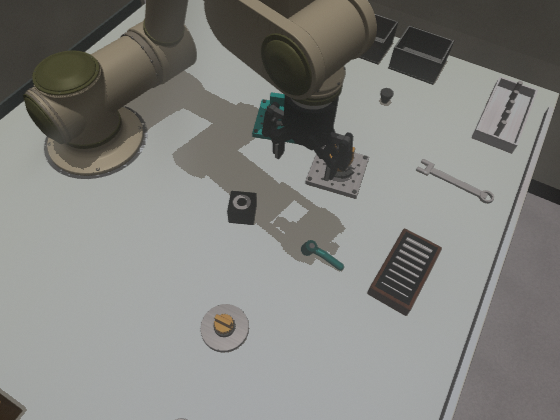

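The scene view shows the square plate at about (337,170), partly hidden by the gripper. The small knob is far away at (224,325), and the turquoise decoy is at (270,120).

View pics/side0.png

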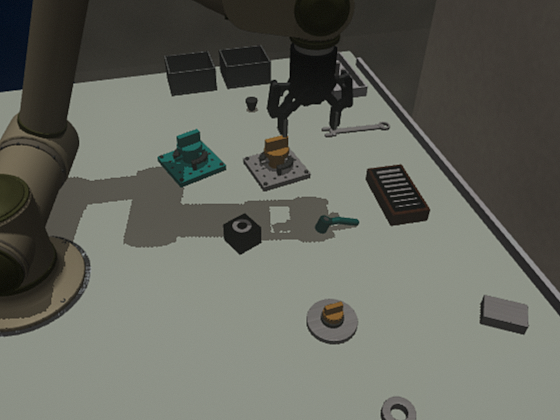

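```bash
cat > h.py <<'E'
import numpy as np,cv2
from rig import env,cams
def snap(n,tag):
    i=cams.camera_info(n); s=env.observe(); im,d=cams.get_image(n)
    K=[i["fx"],i["fy"],i["cx"],i["cy"]]; E=np.array(i["extrinsics"])
    cv2.imwrite(f"pics/{tag}.png",im[...,::-1]); np.savez(f"pics/{tag}.npz",im=im,d=d,E=E,K=K); return s
def load(tag):
    f=np.load(f"pics/{tag}.npz"); d=f["d"]; K=f["K"]; E=f["E"]
    v,u=np.mgrid[:420,:560]
    P=np.stack([(u-K[2])/K[0]*d,(v-K[3])/K[1]*d,d],-1)@E[:3,:3].T+E[:3,3]
    P[d==0]=np.nan
    return f["im"],P
E
python3 - <<'E'
from h import *
im,P=load("scene0")
for u,v in [(337,182),(325,180),(350,185),(224,325)]: print(u,v,P[v,u].round(4),im[v,u])
h=cv2.cvtColor(im,cv2.COLOR_RGB2HSV)
for t in ("scene0","side0"):
    im,P=load(t);h=cv2.cvtColor(im,cv2.COLOR_RGB2HSV).astype(int)
    m=((h[...,0]>9)&(h[...,0]<24)&(h[...,1]>120)&(h[...,2]>60)).astype(np.uint8)
    n,l,st,c=cv2.connectedComponentsWithStats(m)
    for k in range(1,n):
        if st[k,4]>15: print(t,st[k],np.nanmedian(P[l==k],0).round(3),np.nanmax(P[l==k][:,2]).round(3))
snap("wrist","wrist0")
E
```

```text
337 182 [0.5635 0.1683 0.0149] [132 128 126]
325 180 [ 0.5929 -0.0091  0.2462] [72 72 69]
350 185 [0.5922 0.1763 0.0138] [133 130 127]
224 325 [ 0.5296 -0.242   0.0339] [94 80 63]
scene0 [215 315  18  10 106] [ 0.527 -0.236  0.049] 0.052
scene0 [215 322  15  10  81] [ 0.526 -0.247  0.032] 0.035
side0 [265 136  23   7  81] [0.544 0.202 0.092] 0.247
side0 [265 147  24  10 140] [0.551 0.192 0.065] 0.071
side0 [325 302  18   8  81] [ 0.527 -0.24   0.05 ] 0.054
side0 [323 310  20  11 135] [ 0.527 -0.247  0.032] 0.042
```

View pics/wrist0.png

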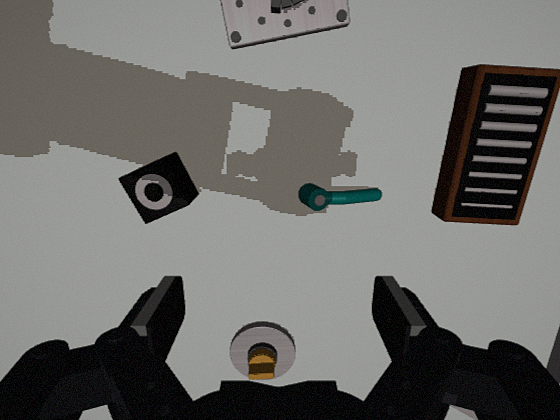

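The wrist view shows the square plate at the top edge (285,20). The side view puts the larger knob near (0.55, 0.20), with the decoy to its left. I'll move nearer so the wrist camera sees the knob.

{"method": "step_arm", "body": {"steps": [{"xyz": [0,-0.8,0],"turn": [0,0,0],"gripper": 1},{"xyz": [0,-0.8,0],"turn": [0,0,0],"gripper": 1},{"xyz": [0,-0.8,0],"turn": [0,0,0],"gripper": 1},{"xyz": [0,0,0],"turn": [0,0,0],"gripper": 1},{"xyz": [0,0,0],"turn": [0,0,0],"gripper": 1}]}}

```text
time_s: 0.57
position: [0.5497, 0.0972, 0.2501]
tool_rot: [[1.0, 0.003, -0.001], [0.003, -1.0, -0.0], [-0.001, 0.0, -1.0]]
ft_force: [-1.1, -1.2, -0.4]
grip_width: 0.0856
```

```bash
python3 - <<'E'
from h import *
print(snap("wrist","wrist1")["position"])
im,P=load("wrist1")
h=cv2.cvtColor(im,cv2.COLOR_RGB2HSV).astype(int)
pl=((P[...,2]>.008)&(P[...,2]<.022)&(abs(P[...,0]-.55)<.12)&(abs(P[...,1]-.2)<.1)&(h[...,1]<60)).astype(np.uint8)
n,l,st,c=cv2.connectedComponentsWithStats(pl); k=1+st[1:,4].argmax(); q=P[l==k][:,:2].astype(np.float32)
print("plate",cv2.minAreaRect(q))
br=(h[...,0]>8)&(h[...,0]<26)&(h[...,1]>90)
for a,b in ((.085,.1),(.058,.07)):
    m=br&(P[...,2]>a)&(P[...,2]<b)&(P[...,1]>.1); q=P[m][:,:3].astype(np.float32)
    print(a,len(q),np.median(q,0),cv2.minAreaRect(np.ascontiguousarray(q[:,:2])))
E
```

```text
[0.54971961 0.09721973 0.25006676]
plate ((0.5508633852005005, 0.20570585131645203), (0.12037502974271774, 0.12053504586219788), 10.135568618774414)
0.085 930 [0.5515967  0.20714684 0.09257307] ((0.5502738952636719, 0.20540715754032135), (0.05323026701807976, 0.014140411280095577), 8.466740608215332)
0.058 1615 [0.5518658  0.21726334 0.06474935] ((0.5511113405227661, 0.20536395907402039), (0.055712126195430756, 0.05704333633184433), 2.1963162422180176)
```

View pics/wrist1.png

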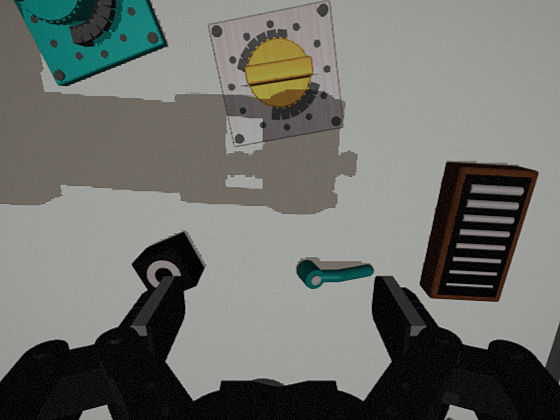

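The wrist view shows the larger brass knob at (280,72), with its bar tilted about 8.5° CCW in the world frame. Its axis is at about (0.5507, 0.2055) and the bar top is at 0.0925. I'll go above it and turn the jaws across the bar (yaw about 98.5°), which leaves room to turn back clockwise.

{"method": "step_arm", "body": {"steps": [{"xyz": [0,-0.9,0],"turn": [0,0,0],"gripper": 1},{"xyz": [0,-0.9,0],"turn": [0,0,0],"gripper": 1},{"xyz": [0,-0.9,0],"turn": [0,0,0],"gripper": 1},{"xyz": [0,0,0.5],"turn": [0,0,-1],"gripper": 1},{"xyz": [0,0,0.5],"turn": [0,0,-1],"gripper": 1},{"xyz": [0,0,0.5],"turn": [0,0,-1],"gripper": 1},{"xyz": [0,0,0.5],"turn": [0,0,-1],"gripper": 1},{"xyz": [0,0,0],"turn": [0,0,-1],"gripper": 1},{"xyz": [0,0,0],"turn": [0,0,-1],"gripper": 1},{"xyz": [0,0,0],"turn": [0,0,-1],"gripper": 1},{"xyz": [0,0,0],"turn": [0,0,-1],"gripper": 1},{"xyz": [0,0,0],"turn": [0,0,-1],"gripper": 1},{"xyz": [0,0,0],"turn": [0,0,-1],"gripper": 1},{"xyz": [0,0,0],"turn": [0,0,-1],"gripper": 1},{"xyz": [0,0,0],"turn": [0,0,-1],"gripper": 1},{"xyz": [0,0,0],"turn": [0,0,-1],"gripper": 1},{"xyz": [0,0,0],"turn": [0,0,-1],"gripper": 1},{"xyz": [0,0,0],"turn": [0,0,-1],"gripper": 1},{"xyz": [0,0,0],"turn": [0,0,-1],"gripper": 1},{"xyz": [0,0,0],"turn": [0,0,-1],"gripper": 1}]}}

```text
time_s: 2.28
position: [0.5504, 0.2026, 0.1702]
tool_rot: [[0.207, 0.978, -0.0], [0.978, -0.207, -0.0], [-0.0, -0.0, -1.0]]
ft_force: [0.6, 0.8, 0.6]
grip_width: 0.0855
```

{"method": "step_arm", "body": {"steps": [{"xyz": [0,0,0],"turn": [0,0,-1],"gripper": 1},{"xyz": [0,0,0],"turn": [0,0,-1],"gripper": 1},{"xyz": [0,0,0],"turn": [0,0,-1],"gripper": 1},{"xyz": [0,0,0],"turn": [0,0,-1],"gripper": 1},{"xyz": [0,0,0],"turn": [0,0,0],"gripper": 1},{"xyz": [0,0,0],"turn": [0,0,0],"gripper": 1}]}}

```text
time_s: 2.78
position: [0.5503, 0.203, 0.1702]
tool_rot: [[-0.105, 0.994, -0.0], [0.994, 0.105, -0.0], [-0.0, -0.0, -1.0]]
ft_force: [0.2, 0.3, 0.2]
grip_width: 0.0854
```

```bash
cat > g.py <<'E'
from h import *
import sys
s=env.observe(); R=s["tool_rot"]; T=np.array([.5507,.2055,float(sys.argv[1])])
print(s["time_s"],s["position"],"yaw",np.degrees(np.arctan2(R[1,0],R[0,0])),"q6",s["q"][5])
print("units",(R.T@(T-s["position"])/.04).round(3),R.round(4).tolist())
E
python3 g.py 0.086
```

```text
2.7833 [0.55029853 0.2029584  0.17023366] yaw 96.0414668908777 q6 -87.34587021068577
units [0.063 0.017 2.106] [[-0.1052, 0.9944, -0.0002], [0.9944, 0.1052, -0.0002], [-0.0002, -0.0002, -1.0]]
```

{"method": "step_arm", "body": {"steps": [{"xyz": [0.063,0.017,0.5],"turn": [0,0,-0.54],"gripper": 1},{"xyz": [0,0,0.5],"turn": [0,0,0],"gripper": 1},{"xyz": [0,0,0.5],"turn": [0,0,0],"gripper": 0.3},{"xyz": [0,0,0.3],"turn": [0,0,0],"gripper": 0},{"xyz": [0,0,0.3],"turn": [0,0,0],"gripper": -0.3},{"xyz": [0,0,0],"turn": [0,0,0],"gripper": -0.3},{"xyz": [0,0,0],"turn": [0,0,0],"gripper": -0.3}]}}

```text
time_s: 3.37
position: [0.5504, 0.2062, 0.0862]
tool_rot: [[-0.15, 0.989, -0.001], [0.989, 0.15, -0.0], [-0.0, -0.001, -1.0]]
ft_force: [0.4, 0.0, -0.2]
grip_width: 0.0298
```

```bash
python3 g.py 0.086; python3 -c "
from h import *
snap('side','side1')
im=cv2.imread('pics/side1.png')[90:220,130:390];cv2.imwrite('pics/side1c.png',cv2.resize(im,None,fx=3,fy=3))"
```

```text
3.3667 [0.55043997 0.20615604 0.08617088] yaw 98.6108577009882 q6 -89.60719985993643
units [-0.017  0.004  0.004] [[-0.1497, 0.9887, -0.0009], [0.9887, 0.1497, -0.0002], [-0.0001, -0.0009, -1.0]]
```

View pics/side1c.png

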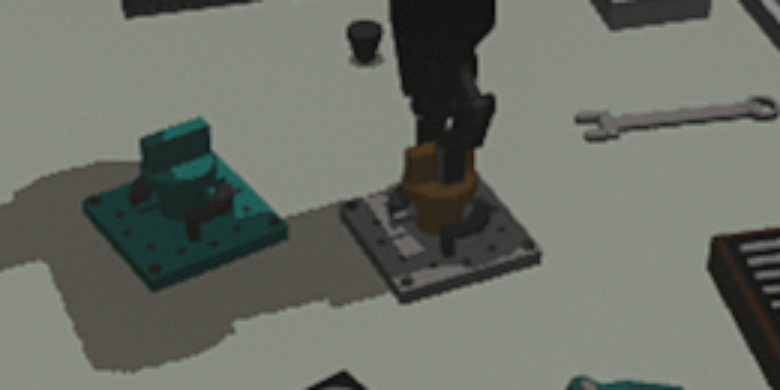

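The crop shows the fingers straddling the bar at (440,160), with no contact. Next I close on it.

{"method": "step_arm", "body": {"steps": [{"xyz": [0,0,0],"turn": [0,0,0],"gripper": -1},{"xyz": [0,0,0],"turn": [0,0,0],"gripper": -1},{"xyz": [0,0,0],"turn": [0,0,0],"gripper": -1},{"xyz": [0,0,0],"turn": [0,0,0],"gripper": -1},{"xyz": [0,0,0],"turn": [0,0,0],"gripper": -1}], "squeeze": 60}}

```text
time_s: 3.83
position: [0.551, 0.2058, 0.0875]
tool_rot: [[-0.151, 0.988, 0.002], [0.988, 0.151, -0.001], [-0.001, 0.002, -1.0]]
ft_force: [0.1, -5.0, 5.1]
grip_width: 0.013
```

{"method": "step_arm", "body": {"steps": [{"xyz": [0,0,0.05],"turn": [0,0,0],"gripper": -1},{"xyz": [0,0,0.05],"turn": [0,0,0],"gripper": -1},{"xyz": [0,0,0.05],"turn": [0,0,0],"gripper": -1},{"xyz": [0,0,0.05],"turn": [0,0,0],"gripper": -1},{"xyz": [0,0,0],"turn": [0,0,0],"gripper": -1},{"xyz": [0,0,0],"turn": [0,0,0],"gripper": -1}]}}

```text
time_s: 4.33
position: [0.5511, 0.2059, 0.08]
tool_rot: [[-0.151, 0.988, 0.003], [0.988, 0.151, -0.001], [-0.001, 0.002, -1.0]]
ft_force: [-1.1, -5.7, 8.2]
grip_width: 0.0129
```

{"method": "step_arm", "body": {"steps": [{"xyz": [0,0,0.05],"turn": [0,0,0],"gripper": -1},{"xyz": [0,0,0.05],"turn": [0,0,0],"gripper": -1},{"xyz": [0,0,0.04],"turn": [0,0,0],"gripper": -1},{"xyz": [0,0,0],"turn": [0,0,0],"gripper": -1},{"xyz": [0,0,0],"turn": [0,0,0],"gripper": -1}]}}

```text
time_s: 4.75
position: [0.5513, 0.2059, 0.0754]
tool_rot: [[-0.152, 0.988, 0.004], [0.988, 0.152, -0.001], [-0.002, 0.003, -1.0]]
ft_force: [-2.6, -5.3, 17.8]
grip_width: 0.013
```

It has travelled 12.1 mm and the force has risen to 18 N, so the knob is on its hard stop. I'll start the clockwise turn.

{"method": "step_arm", "body": {"steps": [{"xyz": [0,0,0],"turn": [0,0,0.5],"gripper": -1},{"xyz": [0,0,0],"turn": [0,0,0.8],"gripper": -1},{"xyz": [0,0,0],"turn": [0,0,0.8],"gripper": -1},{"xyz": [0,0,0],"turn": [0,0,0.8],"gripper": -1},{"xyz": [0,0,0],"turn": [0,0,0],"gripper": -1}]}}

```text
time_s: 5.17
position: [0.5513, 0.2057, 0.0754]
tool_rot: [[0.083, 0.997, 0.004], [0.997, -0.083, -0.002], [-0.001, 0.004, -1.0]]
ft_force: [-3.2, -7.8, 16.6]
grip_width: 0.0126
```

```bash
python3 g.py 0.075; python3 -c "
from h import *
s=env.observe();print(s['wrist_torque'],s['ft_force'])"
```

```text
5.1667 [0.55132996 0.20566178 0.07544423] yaw 85.23653107163004 q6 -76.18600201681745
units [-0.005 -0.015  0.011] [[0.083, 0.9965, 0.0038], [0.9965, -0.083, -0.0015], [-0.0012, 0.0039, -1.0]]
[-1.43193721  0.73123468 -0.06207492] [-3.20085562 -7.75944843 16.55908528]
```

{"method": "step_arm", "body": {"steps": [{"xyz": [0,0,0],"turn": [0,0,0.8],"gripper": -1},{"xyz": [0,0,0],"turn": [0,0,0.8],"gripper": -1},{"xyz": [0,0,0],"turn": [0,0,0.8],"gripper": -1},{"xyz": [0,0,0],"turn": [0,0,0.8],"gripper": -1},{"xyz": [0,0,0],"turn": [0,0,0.8],"gripper": -1},{"xyz": [0,0,0],"turn": [0,0,0.8],"gripper": -1},{"xyz": [0,0,0],"turn": [0,0,0.8],"gripper": -1},{"xyz": [0,0,0],"turn": [0,0,0.8],"gripper": -1},{"xyz": [0,0,0],"turn": [0,0,0.8],"gripper": -1},{"xyz": [0,0,0],"turn": [0,0,0.8],"gripper": -1},{"xyz": [0,0,0],"turn": [0,0,0.8],"gripper": -1},{"xyz": [0,0,0],"turn": [0,0,0.8],"gripper": -1},{"xyz": [0,0,0],"turn": [0,0,0.8],"gripper": -1},{"xyz": [0,0,0],"turn": [0,0,0.8],"gripper": -1},{"xyz": [0,0,0],"turn": [0,0,0.8],"gripper": -1},{"xyz": [0,0,0],"turn": [0,0,0.8],"gripper": -1},{"xyz": [0,0,0],"turn": [0,0,0.8],"gripper": -1},{"xyz": [0,0,0],"turn": [0,0,0.8],"gripper": -1},{"xyz": [0,0,0],"turn": [0,0,0],"gripper": -1}]}}

```text
time_s: 6.75
position: [0.5508, 0.2047, 0.0755]
tool_rot: [[0.944, 0.33, 0.002], [0.33, -0.944, -0.004], [0.001, 0.004, -1.0]]
ft_force: [-6.1, -12.7, 19.2]
grip_width: 0.0127
```

```bash
python3 g.py 0.075; python3 -c "
from h import *
s=env.observe();print(s['wrist_torque'],s['ft_force'])"
```

```text
6.75 [0.55076753 0.2047253  0.07545312] yaw 19.242393074285594 q6 -10.180052104690024
units [ 0.005 -0.019  0.011] [[0.9441, 0.3296, 0.002], [0.3296, -0.9441, -0.0036], [0.0007, 0.0041, -1.0]]
[-2.44681821  1.18977165 -0.04441385] [ -6.08671948 -12.7393736   19.22238745]
```

{"method": "step_arm", "body": {"steps": [{"xyz": [0,0.02,0],"turn": [0,0,0.5],"gripper": -1},{"xyz": [0,0,0],"turn": [0,0,0.4],"gripper": -1},{"xyz": [0,0,0],"turn": [0,0,0.3],"gripper": -1},{"xyz": [0,0,0],"turn": [0,0,0],"gripper": -1},{"xyz": [0,0,0],"turn": [0,0,0],"gripper": -1}]}}

```text
time_s: 7.17
position: [0.5507, 0.2044, 0.0754]
tool_rot: [[0.971, 0.241, 0.001], [0.241, -0.971, -0.003], [0.001, 0.003, -1.0]]
ft_force: [-6.4, -10.0, 19.7]
grip_width: 0.0124
```

```bash
python3 g.py 0.075; python3 -c "
from h import *
s=env.observe();print(s['wrist_torque'],s['ft_force'])"
```

```text
7.1667 [0.55074581 0.204408   0.0754142 ] yaw 13.94784755027163 q6 -4.958968297695979
units [ 0.005 -0.027  0.01 ] [[0.9705, 0.241, 0.0015], [0.241, -0.9705, -0.0029], [0.0007, 0.0031, -1.0]]
[-2.025164    1.39590257  0.080688  ] [-6.43622625 -9.95566774 19.71043702]
```

The knob has turned about 1.48 rad from its start angle, and the torque has changed sign, so it is at the stop. I'll let it rise gently and then release.

{"method": "step_arm", "body": {"steps": [{"xyz": [0,0,-0.05],"turn": [0,0,0],"gripper": -1},{"xyz": [0,0,-0.05],"turn": [0,0,0],"gripper": -1},{"xyz": [0,0,-0.05],"turn": [0,0,0],"gripper": -1},{"xyz": [0,0,0],"turn": [0,0,0],"gripper": -1},{"xyz": [0,0,0],"turn": [0,0,0],"gripper": -1}]}}

```text
time_s: 7.58
position: [0.5506, 0.2044, 0.0802]
tool_rot: [[0.971, 0.241, 0.0], [0.241, -0.971, -0.003], [-0.0, 0.003, -1.0]]
ft_force: [-3.1, -9.9, 7.7]
grip_width: 0.0128
```

{"method": "step_arm", "body": {"steps": [{"xyz": [0,0,0],"turn": [0,0,0],"gripper": -0.5},{"xyz": [0,0,0],"turn": [0,0,0],"gripper": -0.4},{"xyz": [0,0,0],"turn": [0,0,0],"gripper": -0.4},{"xyz": [0,0,0],"turn": [0,0,0],"gripper": -0.4},{"xyz": [0,0,-0.3],"turn": [0,0,0],"gripper": -0.4},{"xyz": [0,0,-0.6],"turn": [0,0,0],"gripper": -0.4},{"xyz": [0,0,-0.8],"turn": [0,0,0],"gripper": 0},{"xyz": [0,0.8,-0.8],"turn": [0,0,0],"gripper": 0.5},{"xyz": [0,0.8,-0.8],"turn": [0,0,0],"gripper": 1},{"xyz": [0,0.8,0],"turn": [0,0,0],"gripper": 1},{"xyz": [0,0.5,0],"turn": [0,0,0],"gripper": 1},{"xyz": [0,0,0],"turn": [0,0,0],"gripper": 1},{"xyz": [0,0,0],"turn": [0,0,0],"gripper": 1}]}}

```text
time_s: 8.67
position: [0.5774, 0.0976, 0.2055]
tool_rot: [[0.971, 0.239, -0.0], [0.239, -0.971, 0.0], [-0.0, -0.0, -1.0]]
ft_force: [-0.4, 0.5, -0.9]
grip_width: 0.0857
```

```bash
python3 - <<'E'
from h import *
print(snap("wrist","wrist2")["position"])
im,P=load("wrist2")
h=cv2.cvtColor(im,cv2.COLOR_RGB2HSV).astype(int)
br=(h[...,0]>8)&(h[...,0]<26)&(h[...,1]>90)
for a,b in ((.078,.1),(.050,.07)):
    m=br&(P[...,2]>a)&(P[...,2]<b)&(P[...,1]>.1); q=P[m][:,:3].astype(np.float32)
    print(a,len(q),np.median(q,0),cv2.minAreaRect(np.ascontiguousarray(q[:,:2])))
E
```

```text
[0.57743271 0.09763785 0.20548654]
0.078 1443 [0.54981756 0.21139222 0.08772813] ((0.5503116250038147, 0.20551443099975586), (0.01337859034538269, 0.053137075155973434), 14.232671737670898)
0.05 2397 [0.5560258  0.21014705 0.05977871] ((0.5506771802902222, 0.2047819197177887), (0.057229455560445786, 0.05514072626829147), 13.506319999694824)
```

View pics/wrist2.png

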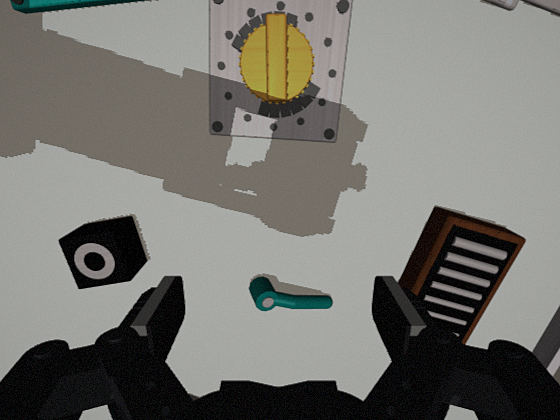

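The bar top is at 0.0877 m, against 0.0926 m before, so the knob sits 4.9 mm deep. It has turned about 84° (1.47 rad) clockwise, and the gripper is clear of it. Both figures match the locked seat, so I'm handing in.

```bash
python3 -c "
from rig import order
print(order.close_job())"
```

```text
the job is handed in; nothing more can be done
None
```

The indexing plate looks locked, and I handed the job in at about 8.7 s on the robot's clock. No verdict was reported.

**What I did:** I gripped the larger brass knob's bar and pushed it about 12 mm down to its hard stop, where the force rose to about 18 N. I then turned it clockwise to its stop, let it rise, released it and backed away.

**Last checks:**
- **Depth:** the last wrist picture puts the bar top at 0.0877 m, against 0.0926 m at the start. That is about 4.9 mm pressed in, which matches the 5 mm locked seat.
- **Turn:** the bar has turned about 84° (1.47 rad) clockwise from its start angle, above the 1.25 rad needed.
- **Robot clear:** the gripper was open and about 11 cm to the side, with only about 1 N on the force sensor.
- **Forces:** the highest reading I saw was about 23 N at the wrist.
- **Smaller knob:** the arm never went near it. I did not measure it again at the end.

None of the checks failed. While turning, the sideways force reached about 14 N from a grip roughly 1 mm off-centre, and I eased it with a small shift.

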